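# Find the bench weights with a loose core

## Robot

A 6-joint arm with a two-finger parallel gripper is mounted at the origin on a cart in front of the work surface, level with it; the furniture and walls round the work are solid. World frame = base frame: x ahead of the robot, y to its left, z up, the work surface at z = 0. Lengths are in m, angles in rad, forces in N, time in s.
With the tool pointing down it reaches from about 0.35 to 0.85 m from the base axis. Payload 8.1 kg.
Tool frame: the origin (TCP) lies at the very end of the fingers, on their centre line; the grasp point (between the pads) lies 19 mm behind it; z points along the fingers, y is the line along which they close (so a half turn about z gives the same grasp; the last joint's range is limited). The gripper opens to 93 mm and grips with 3 to 60 N. Pads are 15 mm wide; open, the fingers measure 128 mm over their backs; the gripper's body (75 mm by 188 mm) begins 65 mm behind the grasp point.
Start: joints at [-1.302, 0.13, 1.488, -0, 1.523, -0.085], TCP at [0.208, -0.563, 0.219] pointing down, gripper open.
Joint ranges: [-2.96, 2.96], [-0.89, 2.26], [0.02, 2.5], [-1.34, 4.48], [0, 2.73], [-2.66, 2.66]. Speed limits (rad/s): [2.39, 2.39, 2.79, 3.14, 3.14, 3.14].

## Interface

Orientations are given as a rotation vector (axis times angle).
In Python, from plant import robot gives the robot as it stands. The module is installed in compiled form; this text tells all that it offers.
- The arm moves only by the tool play_rows, never from a script. Its argument "increments" is text: rows parted by semicolons, each of 5 numbers parted by spaces: the shift along the tool's x, y, z in mm, then the turn about the tool's z in degrees, then the closure, from -1 (fully open) to 1 (shut). In form: dx dy dz yaw claw; .... A call has 1 to 20 rows; each row is the pose to reach, as a shift and turn from the pose commanded when the call began, along the tool's axes at that moment; what a row does not reach only later rows make up. A row lasts 1/10 s, in which the tool goes at most 50 mm and 8.59 degrees, less where a joint would pass 70% of its speed; a pose out of reach is approached as far as the arm can. A call with a gripper value outside its range is refused whole. The fingers move at their own pace and stop on an object; "force" is the grip in N (left out, the last holds). Time passes only in rows, so rows that repeat a pose let the fingers close. It gives the time, the measured TCP pose, the force, the opening and the grip force at its end, in the units of the state.
- robot.read_state(): the state, without advancing time (a new reading comes with each control period).
- robot.read_camera(name): name is "scene" or "top" or "wrist"; returns the picture (384x512x3 uint8, blue, green, red); there is no depth.
- robot.calibration(name): a dict with "vertical_fov" (degrees; the focal length in pixels is half the picture's height over the tangent of half this angle, whatever the lens; pixels are square), "cx", "cy" (the principal point, pixels), "rvec" (rotation vector, rad) and "tvec" (3), from world to camera coordinates, as OpenCV has them. Camera axes: x right, y down, z forward; pixel columns grow to the right and rows downward; lengths in m; the calibration is good to about 2 mm. A picture is of the moment at which its call begins: read the wrist's pose just before it. calibration takes no time and is no camera call; for the wrist camera it gives the pose at the moment of the call.
- robot.close_job(): hands the job in; it is judged then, once.
Trained networks look in the newest picture that a camera, given by its name, has taken for a name from the list of things; names that differ only in an ending like _2 or _b are one class to them, and where a whole thing is asked for, a point or a joint stands for the part that bears it (a point fixed in the world has none). Each returns a list of dicts, best first, with "conf" (0 to 1); they miss things now and then, are a little off and sometimes report something else, mostly with a low value. They report only what shows in the picture. A call takes as long as a camera call.
- robot.recognise(camera, query): "centre" ([x, y, z] in m, in world coordinates, good to about 4 mm: the middle of the surface that is visible of it).
- robot.regions_of(camera, query): "pixels" (384x512 bool, what is visible of it).
- robot.landmark_of(camera, query): "centre" ([x, y, z] in m, in world coordinates, good to about 4 mm: a listed point, or the origin of a listed thing).
The state is a dict: "t": time; "q": joint angles; "dq": joint speeds; "joint_torque": joint torques, N m; "tool_pos": TCP position; "orientation": TCP orientation; "force": force on the tool from outside, world axes, zero at the start; "wrist_torque": the same for the moment, N m; "opening": finger opening in m; "gripper_force": force on a finger pad.
Only numpy, scipy, OpenCV 4.12 (cv2) and the standard library are available. Lean on these libraries where they do the work, as an engineer would, in place of code of your own. Each camera call takes 0.05 s, during which the arm holds its last target. There are 200 camera calls.

## Task

These three sealed bench weights each hide a heavy metal core, and in some the bond has failed. Take them one at a time: pick one up, tilt it well end-down one way and the other to feel whether its core shifts, then set it down gently before taking the next, in the wooden tray if the core shifts and on the kiln tile if it is solid, lid up. Leave the cup and the bangle alone.

Things in the scene. Friction and masses are not known exactly. Their poses are not given: they have to be found in the camera images.
- weight_a: Sealed flat aluminium bench weight, a closed tin 96 (its x) x 48 (its y) x 38 mm high (z); origin at the centre of its underside, z up through the riveted lid. Grip it across the 48 mm. Hidden inside lies one 320 g round metal core, 36 mm dia., 26 mm high, in a cavity 88 mm long and 40 mm wide. The whole weighs about 440 g. Nothing visible tells which cores are loose.
- weight_b: Second bench weight, outside just like weight_a. A bonded core is stuck to the floor wherever it was put (up to 15 mm off the middle along x) and never moves. A loose one slides freely, to 26 mm either side of the middle along x, once the tin is tilted end-down by 10 degrees (tilt 15 to 35 degrees to be sure), and stays at that end when the tin is levelled.
- weight_c: Third bench weight, outside just like weight_a. From one end to the other a loose core shifts the tin's moment about its y axis by about 0.16 N m (more towards an end that was tilted down); a bonded core by nothing. Neither name nor place tells which core is loose. The open, lidless shell with a core in it farther back only shows the inside; it is not one of the three.
- tray: Shallow open wooden tray for failed weights, fixed to the bench, 170 (its x) x 210 (its y) mm outside, walls 6 mm thick and 18 mm high, floor 6 mm thick; origin at the centre of its underside, z up. It holds two weights side by side along its y, each with its length along the tray's x.
- tile: Flat kiln tile for sound weights, fixed to the bench, a rough footed slab 125 (its x) x 165 (its y) x 22 mm high with a flat top; origin at the centre of its underside, z up. It takes two weights side by side along its y, each with its length along the tile's x. Tray and tile may stand on either side of the weights.
- cup: Bystander: red plastic beaker, 71 mm dia., 50 mm high, loose; origin at the centre of its underside. Leave alone.
- bangle: Bystander: carved horn bangle lying flat, 70 mm dia., 22 mm high, loose; origin at the centre of its underside. Leave alone.

How it is judged:
On the way, in this order (a step that is already met when the one before it is completed fails the run):
1. a first weight is held up off the bench (underside over 30 mm up) and tilted by 0.15 to 1.5 rad (((height (world z) of weight_a above 0.03 m and angle between weight_a's own z axis and vertical between 0.15 and 1.5 rad) or (height (world z) of weight_b above 0.03 m and angle between weight_b's own z axis and vertical between 0.15 and 1.5 rad) or (height (world z) of weight_c above 0.03 m and angle between weight_c's own z axis and vertical between 0.15 and 1.5 rad))), for 0.2 s.
2. with a weight set down in the tray or on the tile, another one is held up and tilted likewise ((((((x of weight_b in the frame of tray between -0.079 and 0.079 m and y of weight_b in the frame of tray between -0.099 and 0.099 m and z of weight_b in the frame of tray between 0.002 and 0.012 m and contact force between weight_b and tray above 0.3 N) or (x of weight_b in the frame of tile between -0.055 and 0.055 m and y of weight_b in the frame of tile between -0.075 and 0.075 m and z of weight_b in the frame of tile between 0.017 and 0.027 m and contact force between weight_b and tile above 0.3 N)) or ((x of weight_c in the frame of tray between -0.079 and 0.079 m and y of weight_c in the frame of tray between -0.099 and 0.099 m and z of weight_c in the frame of tray between 0.002 and 0.012 m and contact force between weight_c and tray above 0.3 N) or (x of weight_c in the frame of tile between -0.055 and 0.055 m and y of weight_c in the frame of tile between -0.075 and 0.075 m and z of weight_c in the frame of tile between 0.017 and 0.027 m and contact force between weight_c and tile above 0.3 N))) and height (world z) of weight_a above 0.03 m and angle between weight_a's own z axis and vertical between 0.15 and 1.5 rad) or ((((x of weight_a in the frame of tray between -0.079 and 0.079 m and y of weight_a in the frame of tray between -0.099 and 0.099 m and z of weight_a in the frame of tray between 0.002 and 0.012 m and contact force between weight_a and tray above 0.3 N) or (x of weight_a in the frame of tile between -0.055 and 0.055 m and y of weight_a in the frame of tile between -0.075 and 0.075 m and z of weight_a in the frame of tile between 0.017 and 0.027 m and contact force between weight_a and tile above 0.3 N)) or ((x of weight_c in the frame of tray between -0.079 and 0.079 m and y of weight_c in the frame of tray between -0.099 and 0.099 m and z of weight_c in the frame of tray between 0.002 and 0.012 m and contact force between weight_c and tray above 0.3 N) or (x of weight_c in the frame of tile between -0.055 and 0.055 m and y of weight_c in the frame of tile between -0.075 and 0.075 m and z of weight_c in the frame of tile between 0.017 and 0.027 m and contact force between weight_c and tile above 0.3 N))) and height (world z) of weight_b above 0.03 m and angle between weight_b's own z axis and vertical between 0.15 and 1.5 rad) or ((((x of weight_a in the frame of tray between -0.079 and 0.079 m and y of weight_a in the frame of tray between -0.099 and 0.099 m and z of weight_a in the frame of tray between 0.002 and 0.012 m and contact force between weight_a and tray above 0.3 N) or (x of weight_a in the frame of tile between -0.055 and 0.055 m and y of weight_a in the frame of tile between -0.075 and 0.075 m and z of weight_a in the frame of tile between 0.017 and 0.027 m and contact force between weight_a and tile above 0.3 N)) or ((x of weight_b in the frame of tray between -0.079 and 0.079 m and y of weight_b in the frame of tray between -0.099 and 0.099 m and z of weight_b in the frame of tray between 0.002 and 0.012 m and contact force between weight_b and tray above 0.3 N) or (x of weight_b in the frame of tile between -0.055 and 0.055 m and y of weight_b in the frame of tile between -0.075 and 0.075 m and z of weight_b in the frame of tile between 0.017 and 0.027 m and contact force between weight_b and tile above 0.3 N))) and height (world z) of weight_c above 0.03 m and angle between weight_c's own z axis and vertical between 0.15 and 1.5 rad))), for 0.2 s.
3. with two weights set down in the tray or on the tile, the third is held up and tilted likewise (((((x of weight_b in the frame of tray between -0.079 and 0.079 m and y of weight_b in the frame of tray between -0.099 and 0.099 m and z of weight_b in the frame of tray between 0.002 and 0.012 m and contact force between weight_b and tray above 0.3 N) or (x of weight_b in the frame of tile between -0.055 and 0.055 m and y of weight_b in the frame of tile between -0.075 and 0.075 m and z of weight_b in the frame of tile between 0.017 and 0.027 m and contact force between weight_b and tile above 0.3 N)) and ((x of weight_c in the frame of tray between -0.079 and 0.079 m and y of weight_c in the frame of tray between -0.099 and 0.099 m and z of weight_c in the frame of tray between 0.002 and 0.012 m and contact force between weight_c and tray above 0.3 N) or (x of weight_c in the frame of tile between -0.055 and 0.055 m and y of weight_c in the frame of tile between -0.075 and 0.075 m and z of weight_c in the frame of tile between 0.017 and 0.027 m and contact force between weight_c and tile above 0.3 N)) and height (world z) of weight_a above 0.03 m and angle between weight_a's own z axis and vertical between 0.15 and 1.5 rad) or (((x of weight_a in the frame of tray between -0.079 and 0.079 m and y of weight_a in the frame of tray between -0.099 and 0.099 m and z of weight_a in the frame of tray between 0.002 and 0.012 m and contact force between weight_a and tray above 0.3 N) or (x of weight_a in the frame of tile between -0.055 and 0.055 m and y of weight_a in the frame of tile between -0.075 and 0.075 m and z of weight_a in the frame of tile between 0.017 and 0.027 m and contact force between weight_a and tile above 0.3 N)) and ((x of weight_c in the frame of tray between -0.079 and 0.079 m and y of weight_c in the frame of tray between -0.099 and 0.099 m and z of weight_c in the frame of tray between 0.002 and 0.012 m and contact force between weight_c and tray above 0.3 N) or (x of weight_c in the frame of tile between -0.055 and 0.055 m and y of weight_c in the frame of tile between -0.075 and 0.075 m and z of weight_c in the frame of tile between 0.017 and 0.027 m and contact force between weight_c and tile above 0.3 N)) and height (world z) of weight_b above 0.03 m and angle between weight_b's own z axis and vertical between 0.15 and 1.5 rad) or (((x of weight_a in the frame of tray between -0.079 and 0.079 m and y of weight_a in the frame of tray between -0.099 and 0.099 m and z of weight_a in the frame of tray between 0.002 and 0.012 m and contact force between weight_a and tray above 0.3 N) or (x of weight_a in the frame of tile between -0.055 and 0.055 m and y of weight_a in the frame of tile between -0.075 and 0.075 m and z of weight_a in the frame of tile between 0.017 and 0.027 m and contact force between weight_a and tile above 0.3 N)) and ((x of weight_b in the frame of tray between -0.079 and 0.079 m and y of weight_b in the frame of tray between -0.099 and 0.099 m and z of weight_b in the frame of tray between 0.002 and 0.012 m and contact force between weight_b and tray above 0.3 N) or (x of weight_b in the frame of tile between -0.055 and 0.055 m and y of weight_b in the frame of tile between -0.075 and 0.075 m and z of weight_b in the frame of tile between 0.017 and 0.027 m and contact force between weight_b and tile above 0.3 N)) and height (world z) of weight_c above 0.03 m and angle between weight_c's own z axis and vertical between 0.15 and 1.5 rad))), for 0.2 s.
At the end, for the whole second after the job is handed in: Each weight whose core is loose rests on the tray's floor, its middle inside the tray's walls; each weight whose core is bonded rests on top of the kiln tile, its middle within 55 mm (tile x) and 75 mm (tile y) of the tile's middle; all three flat, lid up (within 0.12 rad), at rest and released (((distance between any of core_1_g1, core_2_g1 and weight_a below 0.048 m and x of weight_a in the frame of tray between -0.079 and 0.079 m and y of weight_a in the frame of tray between -0.099 and 0.099 m and z of weight_a in the frame of tray between 0.002 and 0.012 m and contact force between weight_a and tray above 0.3 N) or (not (distance between any of core_1_g1, core_2_g1 and weight_a below 0.048 m) and x of weight_a in the frame of tile between -0.055 and 0.055 m and y of weight_a in the frame of tile between -0.075 and 0.075 m and z of weight_a in the frame of tile between 0.017 and 0.027 m and contact force between weight_a and tile above 0.3 N)) and angle between each of weight_a, weight_b, weight_c's own z axis and vertical below 0.12 rad and linear speed of each of weight_a, weight_b, weight_c below 0.02 m/s and angular speed of each of weight_a, weight_b, weight_c below 0.1 rad/s and contact force between each of weight_a, weight_b, weight_c and the fingers below 0.1 N and ((distance between any of core_1_g1, core_2_g1 and weight_b below 0.048 m and x of weight_b in the frame of tray between -0.079 and 0.079 m and y of weight_b in the frame of tray between -0.099 and 0.099 m and z of weight_b in the frame of tray between 0.002 and 0.012 m and contact force between weight_b and tray above 0.3 N) or (not (distance between any of core_1_g1, core_2_g1 and weight_b below 0.048 m) and x of weight_b in the frame of tile between -0.055 and 0.055 m and y of weight_b in the frame of tile between -0.075 and 0.075 m and z of weight_b in the frame of tile between 0.017 and 0.027 m and contact force between weight_b and tile above 0.3 N)) and ((distance between any of core_1_g1, core_2_g1 and weight_c below 0.048 m and x of weight_c in the frame of tray between -0.079 and 0.079 m and y of weight_c in the frame of tray between -0.099 and 0.099 m and z of weight_c in the frame of tray between 0.002 and 0.012 m and contact force between weight_c and tray above 0.3 N) or (not (distance between any of core_1_g1, core_2_g1 and weight_c below 0.048 m) and x of weight_c in the frame of tile between -0.055 and 0.055 m and y of weight_c in the frame of tile between -0.075 and 0.075 m and z of weight_c in the frame of tile between 0.017 and 0.027 m and contact force between weight_c and tile above 0.3 N))); the robot touches nothing.
It fails at once if the cup or the bangle was moved by more than 30 mm (distance of any of cup, bangle from where it was at the start of the episode above 0.03 m).
It fails at once if a weight was let fall from more than about 20 mm (over 0.6 m/s, out of the fingers) ((linear speed of weight_a above 0.6 m/s and contact force between weight_a and the fingers below 0.1 N) or (linear speed of weight_b above 0.6 m/s and contact force between weight_b and the fingers below 0.1 N) or (linear speed of weight_c above 0.6 m/s and contact force between weight_c and the fingers below 0.1 N)).
It also fails if it takes over 72 s, if anything falls off the work surface, if the arm or the gripper's body presses on something with over 40 N, if the wrist force passes 120 N, or if a joint passes its speed limit or range.

## Working session

There is one attempt and no reset: what is moved stays moved. The work goes in short steps, Python scripts to look and compute and a tool call to move; the robot and the scene stay as the last step left them, time stands still between calls to the robot, and variables do not carry over. Pictures are saved under pics/ and viewed, at most 10 in all, crops included, and the job is handed in when it is done.

Besides the shell and the picture viewer there is one more tool, called after "Call:" by a JSON object that holds its "api" and its "payload", one argument or row to a line. play_rows: Moves the arm, as the interface text tells. Its arguments: {"type":"object","properties":{"increments":{"type":"string"},"force":{"type":"number"}},"required":["increments"]}

```bash
mkdir -p pics
cat > h.py <<'E'
import numpy as np, cv2
from plant import robot
from scipy.spatial.transform import Rotation as R
def cam(n):
    c=robot.calibration(n); f=192/np.tan(np.radians(c["vertical_fov"])/2)
    K=np.array([[f,0,c["cx"]],[0,f,c["cy"]],[0,0,1.]]); return K,np.array(c["rvec"],float),np.array(c["tvec"],float)
def ray(n,uv,z):
    K,r,t=cam(n); M=cv2.Rodrigues(r)[0]; uv=np.atleast_2d(uv).astype(float)
    d=(np.linalg.inv(K)@np.c_[uv,np.ones(len(uv))].T).T@M; o=-M.T@t
    return o+d*((z-o[2])/d[:,2])[:,None]
def proj(n,p):
    K,r,t=cam(n); return cv2.projectPoints(np.atleast_2d(p).astype(float),r,t,K,None)[0][:,0]
E
python3 - <<'E'
from h import *
s=robot.read_state(); print(s)
a=robot.read_camera("top"); b=robot.read_camera("scene")
cv2.imwrite("pics/top.png",cv2.resize(a,(800,600))); cv2.imwrite("pics/scene.png",cv2.resize(b,(800,600)))
for n in ["weight_a","tray","tile","cup","bangle"]:
    for d in robot.landmark_of("top",n): print(n,round(d["conf"],2),np.round(d["centre"],3), proj("top",d["centre"]).round()[0])
    for d in robot.regions_of("top",n):
        m=d["pixels"].astype(np.uint8); print("  reg",round(d["conf"],2),m.sum(),cv2.minAreaRect(cv2.findNonZero(m)))
E
```

```text
{'t': 0.0, 'q': array([-1.30241985e+00,  1.31142489e-01,  1.48924204e+00, -9.10851880e-06,
        1.52298114e+00, -8.53757634e-02]), 'dq': array([ 0.00047659,  0.00013561, -0.00051473, -0.00016401,  0.00037112,
       -0.00156704]), 'joint_torque': array([ 7.51576881e-04, -5.59849405e+01, -4.91752481e+01,  7.67403748e-02,
        3.57854879e-02, -1.36710655e-04]), 'tool_pos': array([ 0.20773799, -0.56230715,  0.21761904]), 'orientation': array([-3.09084065e+00, -5.52470033e-01,  2.68557813e-04]), 'force': array([ 0.66189548, -0.58438606,  0.16637963]), 'wrist_torque': array([ 0.00665925,  0.0118477 , -0.00030638]), 'gripper_force': 0.0, 'opening': 0.09282411729753232}
weight_a 0.8 [ 0.644 -0.056 -0.001] [252. 145.]
weight_a 0.68 [ 0.476 -0.125  0.001] [281. 220.]
weight_a 0.56 [ 0.456  0.009 -0.001] [220. 228.]
  reg 0.87 1042 ((250.78062438964844, 143.27133178710938), (46.373573303222656, 22.817625045776367), 79.87532806396484)
  reg 0.69 1142 ((220.5, 227.0), (46.0, 25.0), 90.0)
  reg 0.64 1083 ((281.45843505859375, 220.11837768554688), (45.771968841552734, 24.291261672973633), 72.47443389892578)
tray 0.63 [ 0.586 -0.303  0.003] [361. 173.]
  reg 0.56 7293 ((362.0, 171.5), (77.0, 96.0), 90.0)
tile 0.6 [0.572 0.206 0.005] [132. 173.]
  reg 0.71 4274 ((128.54910278320312, 174.2489471435547), (78.58219146728516, 56.708194732666016), 4.4846062660217285)
  reg 0.77 939 ((154.2000274658203, 243.40000915527344), (32.199378967285156, 34.882659912109375), 63.43495178222656)
bangle 0.75 [ 0.429 -0.271  0.003] [348. 243.]
  reg 0.9 371 ((348.3000183105469, 243.4000244140625), (32.199378967285156, 31.75216293334961), 26.56505012512207)
```

View pics/top.png

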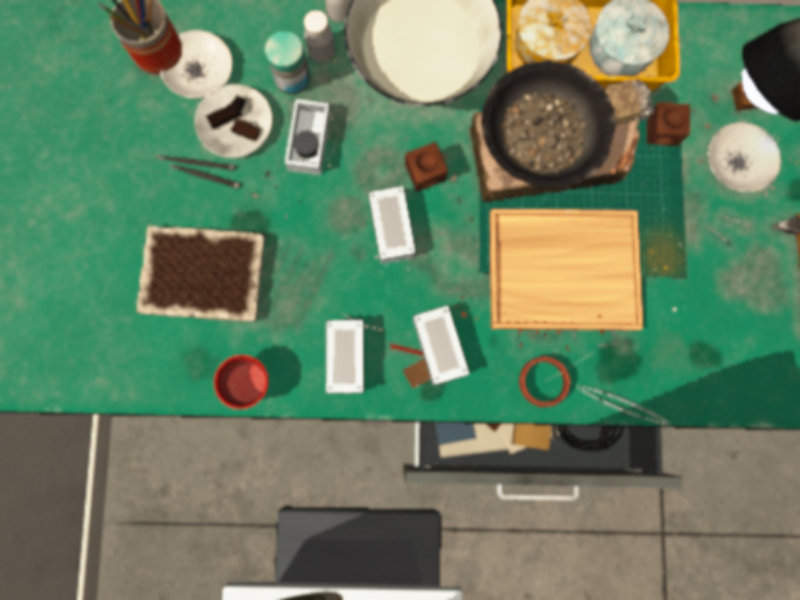

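View pics/scene.png

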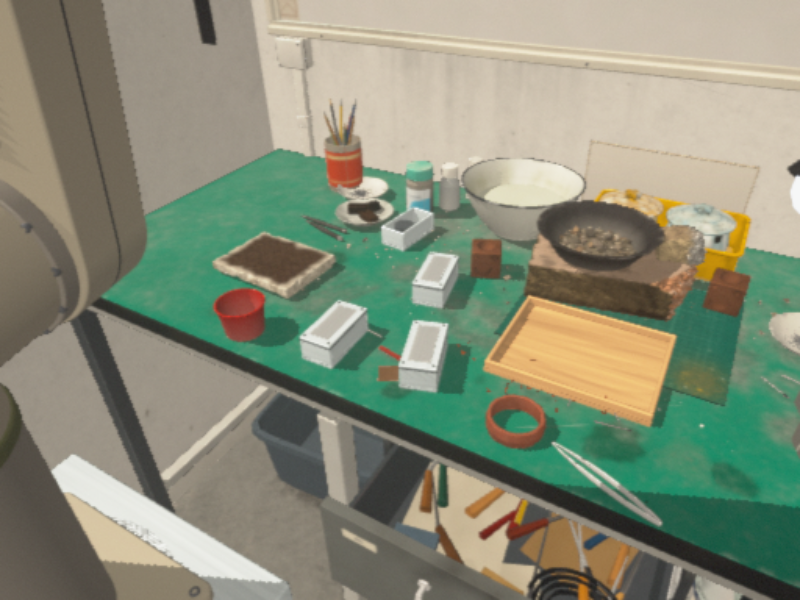

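```bash
cat >> h.py <<'E'
from scipy.optimize import minimize
def fit(regs,size,p0,z0=0):
    """silhouette fit of a box; regs: {cam: mask}; p=(x,y,yaw)"""
    a,b,c=size; C=np.array([[sx*a/2,sy*b/2,z] for sx in(-1,1) for sy in(-1,1) for z in(z0,z0+c)])
    S=4
    def cost(p):
        cs,sn=np.cos(p[2]),np.sin(p[2]); W=C@np.array([[cs,sn,0],[-sn,cs,0],[0,0,1]])+[p[0],p[1],0]; e=0
        for n,m in regs.items():
            h=cv2.convexHull(((proj(n,W)+.5)*S-.5).astype(np.float32)).astype(np.int32)
            im=np.zeros((384*S,512*S),np.uint8); cv2.fillConvexPoly(im,h,1)
            M=cv2.resize(m.astype(np.uint8),None,fx=S,fy=S,interpolation=cv2.INTER_NEAREST)
            e+=1-(im&M).sum()/(im|M).sum()
        return e
    sim=np.array([p0]*4,float)+np.vstack([np.zeros(3),np.diag([.01,.01,.15])])
    r=minimize(cost,p0,method="Nelder-Mead",options=dict(initial_simplex=sim,xatol=2e-4,fatol=1e-4,maxiter=150))
    return r.x,r.fun
def region(n,q,p,z):
    best=None
    for d in robot.regions_of(n,q):
        m=d["pixels"]; ys,xs=np.nonzero(m); c=np.array([xs.mean(),ys.mean()]); e=np.linalg.norm(c-proj(n,[p[0],p[1],z])[0])
        if best is None or e<best[0]: best=(e,m)
    return best[1] if best and best[0]<25 else None
E
python3 - <<'E'
from h import *
robot.read_camera("top"); robot.read_camera("scene")
for q,sz,p in [("weight_a",(.096,.048,.038),(.644,-.056,0.1)),("weight_a",(.096,.048,.038),(.476,-.125,.2)),("weight_a",(.096,.048,.038),(.456,.009,0.0)),
  ("tile",(.125,.165,.022),(.572,.206,-.05)),("tray",(.17,.21,.018),(.586,-.303,0))]:
    out=[]
    for cs in (["top"],["scene"],["top","scene"]):
        r={n:region(n,q,p,sz[2]/2) for n in cs}; r={k:v for k,v in r.items() if v is not None}
        if r: x,f=fit(r,sz,p); out.append((list(r),x.round(4).tolist(),round(f/len(r),3)))
    print(q,*out,sep="\n  ")
s=robot.read_state(); print(R.from_rotvec(s["orientation"]).as_matrix().round(3))
for n in("cup","bangle"): print(n,[(round(d["conf"],2),np.round(d["centre"],3)) for d in robot.landmark_of("top",n)+robot.landmark_of("scene",n)])
E
```

```text
weight_a
  (['scene'], [0.6431, -0.0534, 0.2332], np.float64(0.046))
  (['scene'], [0.6431, -0.0534, 0.2332], np.float64(0.046))
weight_a
  (['top'], [0.4727, -0.1252, 0.313], np.float64(0.044))
  (['scene'], [0.4746, -0.1239, 0.3213], np.float64(0.049))
  (['top', 'scene'], [0.4734, -0.1249, 0.3165], np.float64(0.055))
weight_a
  (['top'], [0.4553, 0.0065, 0.042], np.float64(0.051))
  (['scene'], [0.4553, 0.0051, 0.0461], np.float64(0.051))
  (['top', 'scene'], [0.4551, 0.0058, 0.0407], np.float64(0.053))
tile
  (['top'], [0.5684, 0.2127, -0.0596], np.float64(0.065))
  (['scene'], [0.5782, 0.2181, -0.0871], np.float64(0.162))
  (['top', 'scene'], [0.5683, 0.2132, -0.0505], np.float64(0.123))
tray
  (['top'], [0.5878, -0.3016, 0.014], np.float64(0.019))
  (['scene'], [0.5881, -0.3012, 0.0213], np.float64(0.024))
  (['top', 'scene'], [0.5881, -0.3016, 0.0176], np.float64(0.023))
[[ 0.938  0.346 -0.   ]
 [ 0.346 -0.938  0.   ]
 [ 0.    -0.    -1.   ]]
cup [(0.98, array([ 0.42 ,  0.143, -0.   ])), (0.85, array([ 0.412,  0.142, -0.004]))]
bangle [(0.61, array([ 0.428, -0.272,  0.   ])), (0.89, array([ 0.432, -0.269,  0.002]))]
```

```bash
cat >> h.py <<'E'
def go(*ts):
    """print tool-frame shifts to world targets (x,y,z,phi)"""
    s=robot.read_state(); M=R.from_rotvec(s["orientation"]).as_matrix(); ph=np.arctan2(M[1,0],M[0,0])
    print("t",round(s["t"],2),"tcp",s["tool_pos"].round(4),"phi",round(ph,4),"tilt",round(np.degrees(np.arccos(-M[2,2])),2),"F",s["force"].round(1),"T",s["wrist_torque"].round(3),"Ty",round(s["wrist_torque"]@M[:,1],3),"open",round(s["opening"],4),"gf",round(s["gripper_force"],1))
    for t in ts:
        d=M.T@(np.array(t[:3])-s["tool_pos"])*1e3; print(t,"->",d.round(1),"yaw",round(-np.degrees(t[3]-ph),1))
E
python3 - <<'E'
from h import *
go((.4735,-.125,.09,.317),(.4735,-.125,.011,.317))
E
```

```text
t 1.9 tcp [ 0.2079 -0.5628  0.2186] phi 0.3538 tilt 0.0 F [-0.6 -0.  -0.2] T [ 0.005  0.051 -0.016] Ty -0.046 open 0.0928 gf 0.0
(0.4735, -0.125, 0.09, 0.317) -> [ 400.8 -318.7  128.6] yaw 2.1
(0.4735, -0.125, 0.011, 0.317) -> [ 400.8 -318.7  207.6] yaw 2.1
```

Call:
{"api": "play_rows", "payload": {
  "increments": "401 -319 60 2.1 -1;401 -319 60 2.1 -1;401 -319 60 2.1 -1;401 -319 60 2.1 -1;401 -319 60 2.1 -1;401 -319 60 2.1 -1;401 -319 60 2.1 -1;401 -319 60 2.1 -1;401 -319 60 2.1 -1;401 -319 60 2.1 -1;401 -319 60 2.1 -1;401 -319 90 2.1 -1;401 -319 130 2.1 -1;401 -319 130 2.1 -1",
  "force": 25
}}

```text
t: 3.3
tool_pos: [0.4696, -0.1228, 0.0834]
orientation: [-3.097, -0.496, 0.013]
force: [-0.9, 0.5, -0.5]
opening: 0.0932
gripper_force: 0.0
```

Run:
```python
from h import *
go((.4735,-.125,.011,.317))
cv2.imwrite("pics/w1.png",robot.read_camera("wrist"))
```

```text
t 3.3 tcp [ 0.4696 -0.1228  0.0834] phi 0.3179 tilt 0.54 F [-0.9  0.5 -0.5] T [0.033 0.119 0.018] Ty -0.103 open 0.0932 gf 0.0
(0.4735, -0.125, 0.011, 0.317) -> [ 3.6  3.7 72.4] yaw 0.1
```

View pics/w1.png

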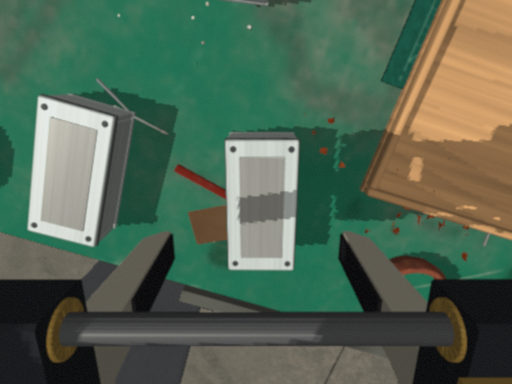

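Call:
{"api": "play_rows", "payload": {
  "increments": "0 0 40 0 -1;0 0 70 0 -1;0 0 77 0 -1;0 0 77 0 -1;0 0 77 0 0.3;0 0 77 0 0.3;0 0 77 0 0.3;0 0 77 0 0.3;0 0 77 0 0.3",
  "force": 25
}}

```text
t: 4.25
tool_pos: [0.4738, -0.1248, 0.0121]
orientation: [3.102, 0.496, 0.001]
force: [0.1, 0.3, 0.9]
opening: 0.0577
gripper_force: 0.0
```

Run:
```python
from h import *
go()
```

```text
t 4.25 tcp [ 0.4738 -0.1248  0.0121] phi 0.3172 tilt 0.04 F [0.1 0.3 0.9] T [ 0.012  0.005 -0.006] Ty -0.001 open 0.0577 gf 0.0
```

Call:
{"api": "play_rows", "payload": {
  "increments": "0 0 0 0 0.3;0 0 0 0 0.3;0 0 0 0 0.3;0 0 -20 0 0.3;0 0 -50 0 0.3;0 0 -90 0 0.3;0 0 -90 0 0.3",
  "force": 25
}}

```text
t: 4.95
tool_pos: [0.4768, -0.1258, 0.1069]
orientation: [3.098, 0.496, 0.011]
force: [1.8, -1.5, -3.4]
opening: 0.048
gripper_force: 25.0
```

```bash
cat >> h.py <<'E'
def meas(k=8):
    """mean force, and moment about the tool's y axis"""
    A=[]
    for i in range(k):
        robot.read_camera("wrist"); s=robot.read_state(); M=R.from_rotvec(s["orientation"]).as_matrix()
        A.append(np.r_[s["force"],s["wrist_torque"]@M[:,0],s["wrist_torque"]@M[:,1]])
    print("meas F,Tx,Ty",np.mean(A,0).round(3),"sd",np.std(A,0).round(3)[[2,4]])
E
python3 - <<'E'
from h import *
go(); meas()
ph=-.05
go((.484,.235,.10,ph),(.484,.235,.024,ph))
cv2.imwrite("pics/x1.png",robot.read_camera("wrist"))
E
```

```text
t 4.95 tcp [ 0.4768 -0.1258  0.1069] phi 0.3172 tilt 0.47 F [ 1.8 -1.5 -3.4] T [-0.025 -0.173 -0.018] Ty 0.156 open 0.048 gf 25.0
meas F,Tx,Ty [-0.058 -0.113 -4.625  0.008  0.035] sd [0.511 0.033]
t 5.35 tcp [ 0.4724 -0.1242  0.1   ] phi 0.3171 tilt 0.17 F [ 0.9 -0.3 -4.1] T [-0.026  0.008  0.021] Ty -0.016 open 0.048 gf 25.0
(0.484, 0.235, 0.1, -0.05) -> [ 123.  -337.7    0.4] yaw 21.0
(0.484, 0.235, 0.024, -0.05) -> [ 123.2 -337.6   76.4] yaw 21.0
```

Call:
{"api": "play_rows", "payload": {
  "increments": "121 -337 0 21 0.3;121 -337 0 21 0.3;121 -337 0 21 0.3;121 -337 0 21 0.3;121 -337 0 21 0.3;121 -337 0 21 0.3;121 -337 0 21 0.3;121 -337 0 21 0.3;121 -337 0 21 0.3;121 -337 20 21 0.3;121 -337 45 21 0.3;121 -337 60 21 0.3"
}}

```text
t: 6.6
tool_pos: [0.4822, 0.232, 0.0393]
orientation: [3.139, -0.078, -0.004]
force: [-0.7, -0.3, -4.6]
opening: 0.0479
gripper_force: 25.0
```

Run:
```python
from h import *
robot.read_camera("top");robot.read_camera("scene");go((.482,.235,.027,-.05))
```

```text
t 6.7 tcp [0.4809 0.2316 0.0385] phi -0.0501 tilt 0.35 F [-0.1 -0.4 -4.4] T [0.016 0.02  0.038] Ty -0.02 open 0.0475 gf 25.0
(0.482, 0.235, 0.027, -0.05) -> [ 1.  -3.4 11.4] yaw -0.0
```

Press the front end up on the tile edge, then lift.

Call:
{"api": "play_rows", "payload": {
  "increments": "1 -3 5 0 0.3;1 -3 8 0 0.3;1 -3 11 0 0.3;1 -3 13 0 0.3;1 -3 13 0 0.3"
}}

```text
t: 7.2
tool_pos: [0.4855, 0.2367, 0.0311]
orientation: [-3.14, 0.077, -0.003]
force: [-5.4, -2.6, 9.8]
opening: 0.0475
gripper_force: 25.0
```

Run:
```python
from h import *
go()
cv2.imwrite("pics/s2.png",cv2.resize(robot.read_camera("scene")[100:292,100:356],(800,600)))
```

```text
t 7.2 tcp [0.4855 0.2367 0.0311] phi -0.0492 tilt 0.11 F [-5.4 -2.6  9.8] T [-0.4    1.058  0.015] Ty -1.037 open 0.0475 gf 25.0
```

View pics/s2.png

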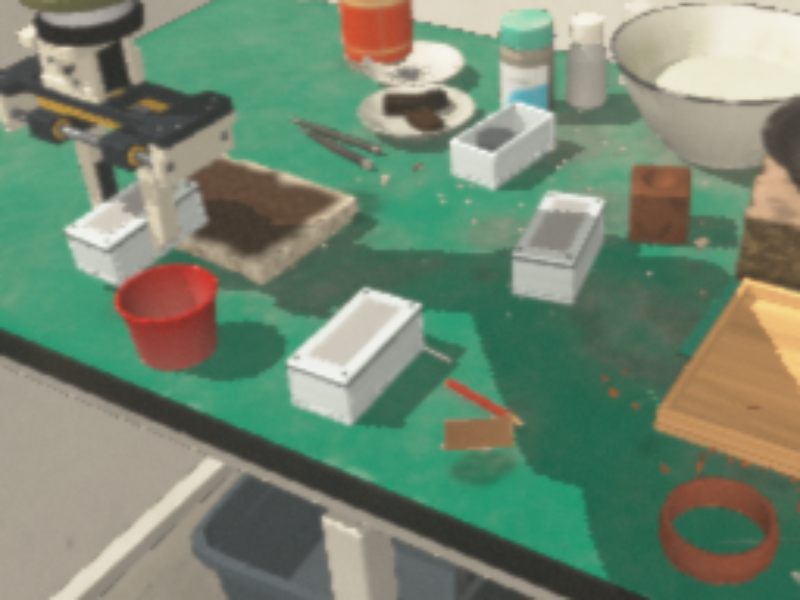

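Call:
{"api": "play_rows", "payload": {
  "increments": "0 0 0 0 0.3;0 0 0 0 0.3;0 0 0 0 0.3",
  "force": 10
}}

```text
t: 7.55
tool_pos: [0.4851, 0.2366, 0.0296]
orientation: [-3.14, 0.077, -0.002]
force: [-3.9, 1.5, 2.9]
opening: 0.0479
gripper_force: 10.0
```

Run:
```python
from h import *
go()
```

```text
t 7.55 tcp [0.4851 0.2366 0.0296] phi -0.0493 tilt 0.08 F [-3.9  1.5  2.9] T [0.083 0.548 0.049] Ty -0.552 open 0.0479 gf 10.0
```

Call:
{"api": "play_rows", "payload": {
  "increments": "0 0 3 0 0.3;0 0 5 0 0.3;0 0 5 0 0.3;0 0 5 0 0.3",
  "force": 10
}}

```text
t: 7.95
tool_pos: [0.4846, 0.2366, 0.0238]
orientation: [-3.14, 0.077, -0.0]
force: [-4.1, 2.0, 2.7]
opening: 0.048
gripper_force: 10.0
```

Run:
```python
from h import *
go()
cv2.imwrite("pics/s3.png",cv2.resize(robot.read_camera("scene")[130:226,100:228],(800,600)))
```

```text
t 7.95 tcp [0.4846 0.2366 0.0238] phi -0.0493 tilt 0.04 F [-4.1  2.   2.7] T [0.542 0.775 0.002] Ty -0.801 open 0.048 gf 10.0
```

View pics/s3.png

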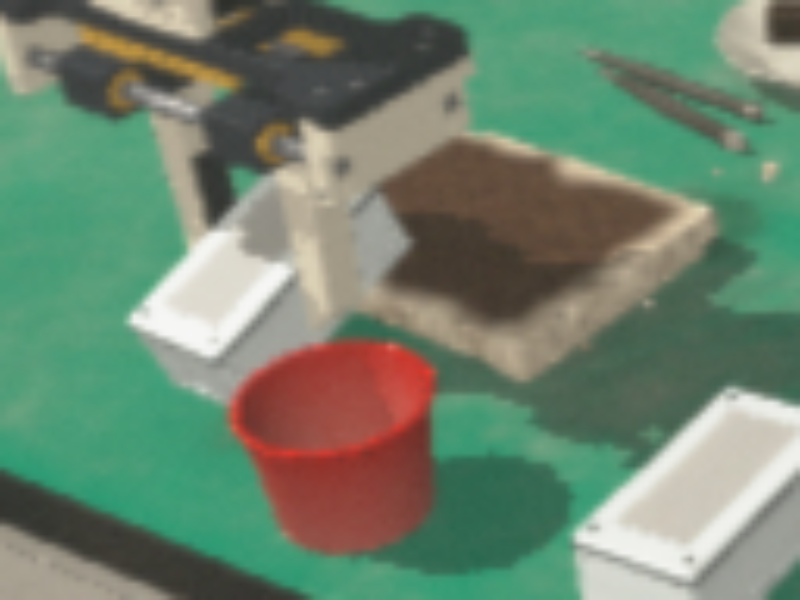

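Call:
{"api": "play_rows", "payload": {
  "increments": "0 0 0 0 0.3;0 0 0 0 0.3;0 0 -25 0 0.3;0 0 -55 0 0.3;0 0 -55 0 0.3;0 0 -55 0 0.3",
  "force": 25
}}

```text
t: 8.6
tool_pos: [0.4852, 0.2361, 0.0784]
orientation: [-3.14, 0.078, -0.003]
force: [-0.6, 0.2, -4.7]
opening: 0.0479
gripper_force: 25.0
```

Run:
```python
from h import *
meas(10)
cv2.imwrite("pics/s4.png",cv2.resize(robot.read_camera("scene")[90:218,60:228],(800,600)))
go((.6575,.235,.085,-.05),(.6575,.235,.04,-.05))
```

```text
meas F,Tx,Ty [ 0.128 -0.067 -4.516  0.025  0.042] sd [0.449 0.027]
t 9.15 tcp [0.4844 0.2362 0.0784] phi -0.0493 tilt 0.02 F [-0.2 -0.6 -4.4] T [ 0.032 -0.048  0.   ] Ty 0.046 open 0.0477 gf 25.0
(0.6575, 0.235, 0.085, -0.05) -> [172.9  -7.4  -6.6] yaw 0.0
(0.6575, 0.235, 0.04, -0.05) -> [172.9  -7.4  38.4] yaw 0.0
```

View pics/s4.png

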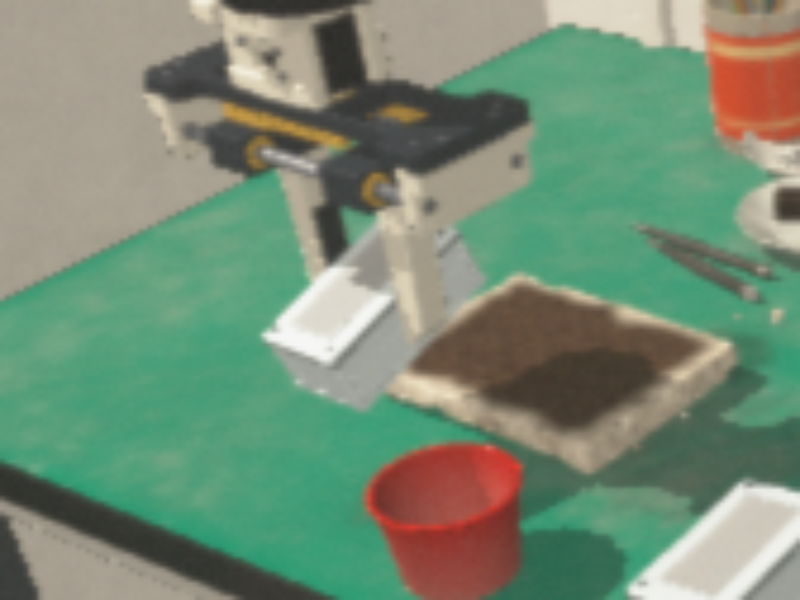

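Call:
{"api": "play_rows", "payload": {
  "increments": "171 -7 -8 0 0.3;171 -7 -8 0 0.3;171 -7 -8 0 0.3;171 -7 -8 0 0.3;171 -7 10 0 0.3;171 -7 25 0 0.3;171 -7 35 0 0.3;171 -7 45 0 0.3;171 -7 50 0 0.3;171 -7 54 0 0.3;171 -7 56 0 0.3;171 -7 56 0 0.3",
  "force": 10
}}

```text
t: 10.35
tool_pos: [0.6563, 0.235, 0.0237]
orientation: [-3.14, 0.077, -0.005]
force: [4.9, -1.6, 2.2]
opening: 0.0478
gripper_force: 10.0
```

Run:
```python
from h import *
go()
```

```text
t 10.35 tcp [0.6563 0.235  0.0237] phi -0.0489 tilt 0.18 F [ 4.9 -1.6  2.2] T [-0.195 -0.834  0.106] Ty 0.843 open 0.0478 gf 10.0
```

Mirrored forces: good. Lift and measure.

Call:
{"api": "play_rows", "payload": {
  "increments": "0 0 0 0 0.3;0 0 0 0 0.3;0 0 -25 0 0.3;0 0 -55 0 0.3;0 0 -55 0 0.3;0 0 -55 0 0.3",
  "force": 25
}}

```text
t: 10.95
tool_pos: [0.6548, 0.2351, 0.0769]
orientation: [-3.141, 0.077, 0.0]
force: [-0.1, -0.6, -6.0]
opening: 0.0478
gripper_force: 25.0
```

Run:
```python
from h import *
meas(10)
cv2.imwrite("pics/s5.png",cv2.resize(robot.read_camera("scene")[70:198,80:248],(800,600)))
go((.569,.256,.085,-.05),(.569,.256,.04,-.05))
```

```text
meas F,Tx,Ty [ 0.096  0.018 -4.698  0.037  0.028] sd [0.243 0.026]
t 11.5 tcp [0.6557 0.2347 0.0774] phi -0.0494 tilt 0.01 F [ 0.2  0.1 -4. ] T [ 0.053 -0.057 -0.004] Ty 0.054 open 0.0477 gf 25.0
(0.569, 0.256, 0.085, -0.05) -> [-87.6 -16.9  -7.6] yaw 0.0
(0.569, 0.256, 0.04, -0.05) -> [-87.6 -16.9  37.4] yaw 0.0
```

View pics/s5.png

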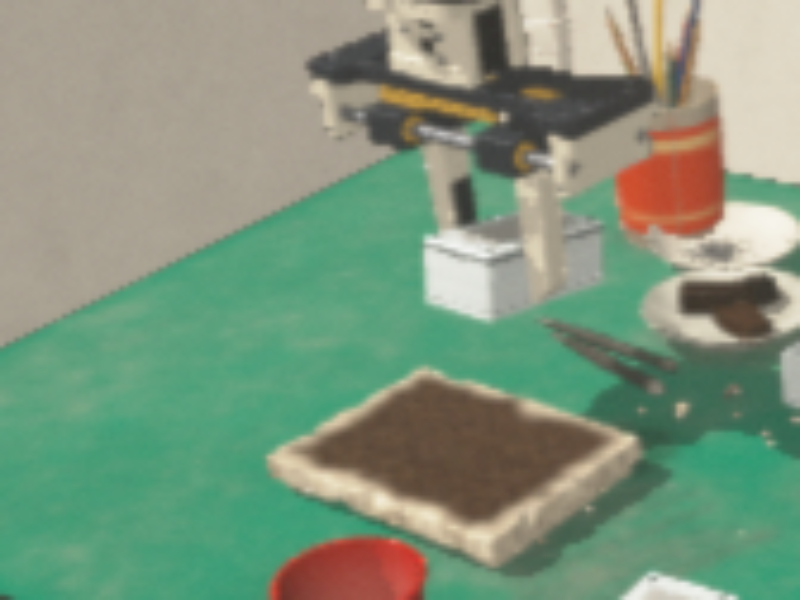

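Call:
{"api": "play_rows", "payload": {
  "increments": "-86 71 -8 0 0.3;-86 71 -8 0 0.3;-86 71 -8 0 0.3;-86 71 12 0 0.3;-86 71 22 0 0.3;-86 71 30 0 0.3;-86 71 37 0 0.3;-86 71 42 0 0.3;-86 71 46 0 0.3;-86 71 47 0 0.3;-86 71 47 0 0.3",
  "force": 10
}}

```text
t: 12.6
tool_pos: [0.5665, 0.1682, 0.0307]
orientation: [-3.141, 0.077, -0.0]
force: [-0.3, -0.1, -4.6]
opening: 0.0478
gripper_force: 10.0
```

Run:
```python
from h import *
go()
```

```text
t 12.6 tcp [0.5665 0.1682 0.0307] phi -0.0492 tilt 0.02 F [-0.3 -0.1 -4.6] T [-0.    -0.009  0.005] Ty 0.009 open 0.0478 gf 10.0
```

Call:
{"api": "play_rows", "payload": {
  "increments": "0 0 2 0 0.3;0 0 4 0 0.3;0 0 4 0 0.3"
}}

```text
t: 12.9
tool_pos: [0.5671, 0.1682, 0.0278]
orientation: [-3.14, 0.078, -0.002]
force: [-1.9, -1.1, 3.6]
opening: 0.048
gripper_force: 10.0
```

Run:
```python
from h import *
go()
cv2.imwrite("pics/s6.png",cv2.resize(robot.read_camera("scene")[90:218,80:248],(800,600)))
```

```text
t 12.9 tcp [0.5671 0.1682 0.0278] phi -0.0494 tilt 0.09 F [-1.9 -1.1  3.6] T [-0.122  0.478  0.013] Ty -0.471 open 0.048 gf 10.0
```

View pics/s6.png

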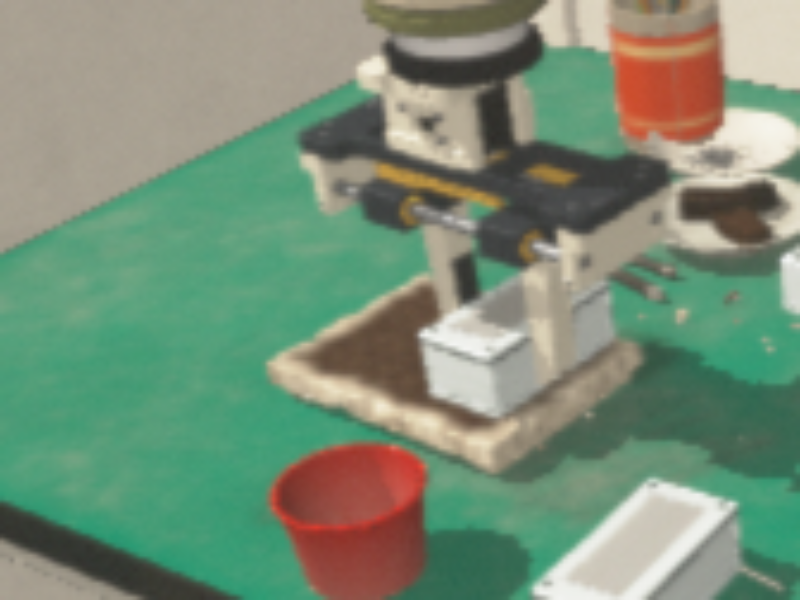

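Call:
{"api": "play_rows", "payload": {
  "increments": "0 0 2 0 0.3;0 0 3 0 0.3;0 0 4 0 0.3;0 0 4 0 0.3"
}}

```text
t: 13.35
tool_pos: [0.5686, 0.1682, 0.0255]
orientation: [-3.14, 0.078, -0.007]
force: [-3.1, -1.0, 13.9]
opening: 0.048
gripper_force: 10.0
```

Run:
```python
from h import *
go()
```

```text
t 13.35 tcp [0.5686 0.1682 0.0255] phi -0.0494 tilt 0.26 F [-3.1 -1.  13.9] T [-0.452  0.521  0.033] Ty -0.498 open 0.048 gf 10.0
```

Call:
{"api": "play_rows", "payload": {
  "increments": "0 0 -3 0 -0.4;0 0 -3 0 -0.4;0 0 -4 0 -0.4;0 0 -45 0 -0.4;0 0 -90 0 -0.4;-103 167 -90 -5.2 -1;-103 167 -90 -5.2 -1;-103 167 -90 -5.2 -1;-103 167 -90 -5.2 -1;-103 167 -90 -5.2 -1;-103 167 -60 -5.2 -1;-103 167 -40 -5.2 -1;-103 167 -40 -5.2 -1;-103 167 -40 -5.2 -1"
}}

```text
t: 14.75
tool_pos: [0.4551, 0.0067, 0.0627]
orientation: [-3.141, -0.066, 0.001]
force: [-0.3, -0.9, -0.3]
opening: 0.0925
gripper_force: 0.0
```

Run:
```python
from h import *
robot.read_camera("top"); robot.read_camera("scene")
for p in [(.643,-.054,.2),(.455,.006,.042),(.567,.168,-.05)]:
    z0=.022 if p[1]>.1 else 0
    for n in("top","scene"):
        m=region(n,"weight_a",p,z0+.019)
        if m is not None: print(n,[a.round(4).tolist() for a in fit({n:m},(.096,.048,.038),p,z0)])
go((.455,.006,.009,.042))
```

```text
top [[0.6423, -0.0535, 0.1971], 0.042]
scene [[0.646, -0.0532, 0.2384], 0.0913]
top [[0.437, 0.0212, 0.6406], 0.8382]
scene [[0.4548, 0.0057, 0.0736], 0.0612]
top [[0.5735, 0.1683, -0.0471], 0.2529]
scene [[0.5731, 0.1652, -0.0526], 0.6016]
t 15.15 tcp [0.4556 0.0064 0.0632] phi 0.0415 tilt 0.06 F [ 0.2 -0.1 -1. ] T [0.032 0.071 0.028] Ty -0.07 open 0.0929 gf 0.0
(0.455, 0.006, 0.009, 0.042) -> [-0.7  0.4 54.2] yaw -0.0
```

Descend, grip (TCP about 9 mm), lift, and carry on toward the tile's front edge.

Call:
{"api": "play_rows", "payload": {
  "increments": "0 0 35 0 -1;0 0 54 0 -0.5;0 0 54 0 0.3;0 0 54 0 0.3;0 0 54 0 0.3;0 0 54 0 0.3;0 0 54 0 0.3;0 0 54 0 0.3;0 0 54 0 0.3;0 0 54 0 0.3;0 0 30 0 0.3;0 0 0 0 0.3;0 0 -35 0 0.3;0 0 -35 0 0.3",
  "force": 25
}}

```text
t: 16.55
tool_pos: [0.4584, 0.0061, 0.1023]
orientation: [3.14, 0.065, 0.012]
force: [0.9, -0.3, -3.1]
opening: 0.0479
gripper_force: 25.0
```

Run:
```python
from h import *
meas(6); go((.484,.236,.10,-.05),(.484,.236,.035,-.05),(.484,.236,.025,-.05))
```

```text
meas F,Tx,Ty [-0.217  0.318 -4.365  0.013  0.018] sd [0.564 0.012]
t 16.85 tcp [0.4536 0.0066 0.0955] phi 0.0414 tilt 0.21 F [-0.2  0.  -3.5] T [-0.003 -0.022 -0.035] Ty 0.022 open 0.0479 gf 25.0
(0.484, 0.236, 0.1, -0.05) -> [  39.9 -228.    -4.5] yaw 5.2
(0.484, 0.236, 0.035, -0.05) -> [  40.1 -227.9   60.5] yaw 5.2
(0.484, 0.236, 0.025, -0.05) -> [  40.2 -227.9   70.5] yaw 5.2
```

Call:
{"api": "play_rows", "payload": {
  "increments": "40 -228 -4 5.2 0.3;40 -228 -4 5.2 0.3;40 -228 -4 5.2 0.3;40 -228 -4 5.2 0.3;40 -228 -4 5.2 0.3;40 -228 20 5.2 0.3;40 -228 50 5.2 0.3;40 -228 62 5.2 0.3;40 -228 66 5.2 0.3;40 -228 69 5.2 0.3;40 -228 72 5.2 0.3;40 -228 73 5.2 0.3;40 -228 73 5.2 0.3",
  "force": 10
}}

```text
t: 18.15
tool_pos: [0.4852, 0.2354, 0.0251]
orientation: [3.14, -0.079, -0.002]
force: [-3.3, -1.1, -0.8]
opening: 0.0477
gripper_force: 10.0
```

Run:
```python
from h import *
go()
```

```text
t 18.15 tcp [0.4852 0.2354 0.0251] phi -0.05 tilt 0.09 F [-3.3 -1.1 -0.8] T [-0.092  0.59   0.006] Ty -0.585 open 0.0477 gf 10.0
```

Call:
{"api": "play_rows", "payload": {
  "increments": "0 0 1 0 0.3;0 0 1 0 0.3;0 0 -25 0 0.3;0 0 -55 0 0.3;0 0 -55 0 0.3;0 0 -55 0 0.3",
  "force": 25
}}

```text
t: 18.75
tool_pos: [0.4868, 0.2359, 0.0805]
orientation: [-3.14, 0.078, -0.004]
force: [0.0, 0.0, -4.6]
opening: 0.0478
gripper_force: 25.0
```

Run:
```python
from h import *
meas(10)
cv2.imwrite("pics/s7.png",cv2.resize(robot.read_camera("scene")[90:218,60:228],(800,600)))
go((.656,.235,.085,-.05),(.656,.235,.024,-.05))
```

```text
meas F,Tx,Ty [ 0.237  0.034 -4.089  0.024  0.077] sd [0.521 0.027]
t 19.3 tcp [0.4856 0.2358 0.0794] phi -0.0493 tilt 0.02 F [-1.3 -0.3 -3.9] T [ 0.066 -0.079 -0.037] Ty 0.075 open 0.0477 gf 25.0
(0.656, 0.235, 0.085, -0.05) -> [170.2  -7.6  -5.7] yaw 0.0
(0.656, 0.235, 0.024, -0.05) -> [170.3  -7.6  55.3] yaw 0.0
```

Call:
{"api": "play_rows", "payload": {
  "increments": "170 -8 -6 0 0.3;170 -8 -6 0 0.3;170 -8 -6 0 0.3;170 -8 -6 0 0.3;170 -8 10 0 0.3;170 -8 25 0 0.3;170 -8 35 0 0.3;170 -8 45 0 0.3;170 -8 50 0 0.3;170 -8 55 0 0.3;170 -8 58 0 0.3;170 -8 58 0 0.3",
  "force": 10
}}

```text
t: 20.5
tool_pos: [0.6568, 0.2356, 0.023]
orientation: [-3.14, 0.077, -0.005]
force: [5.6, -0.9, 2.1]
opening: 0.048
gripper_force: 10.0
```

Run:
```python
from h import *
go()
```

```text
t 20.5 tcp [0.6568 0.2356 0.023 ] phi -0.049 tilt 0.19 F [ 5.6 -0.9  2.1] T [-0.214 -0.9    0.044] Ty 0.909 open 0.048 gf 10.0
```

Call:
{"api": "play_rows", "payload": {
  "increments": "0 0 0 0 0.3;0 0 0 0 0.3;0 0 -25 0 0.3;0 0 -55 0 0.3;0 0 -55 0 0.3;0 0 -55 0 0.3",
  "force": 25
}}

```text
t: 21.1
tool_pos: [0.6553, 0.2357, 0.0762]
orientation: [-3.14, 0.077, -0.0]
force: [0.0, 0.4, -4.6]
opening: 0.0477
gripper_force: 25.0
```

Run:
```python
from h import *
meas(10)
cv2.imwrite("pics/s8.png",cv2.resize(robot.read_camera("scene")[70:198,80:248],(800,600)))
go((.5685,.256,.06,-.05),(.587,-.255,.10,.017))
```

```text
meas F,Tx,Ty [-0.134 -0.049 -4.04   0.017  0.041] sd [0.44  0.018]
t 21.65 tcp [0.6559 0.2354 0.0764] phi -0.0494 tilt 0.02 F [ 0.6  0.1 -2.6] T [-0.034  0.005  0.057] Ty -0.003 open 0.0475 gf 25.0
(0.5685, 0.256, 0.06, -0.05) -> [-88.3 -16.3  16.4] yaw 0.0
(0.587, -0.255, 0.1, 0.017) -> [-44.6 493.2 -23.6] yaw -3.8
```

View pics/s8.png

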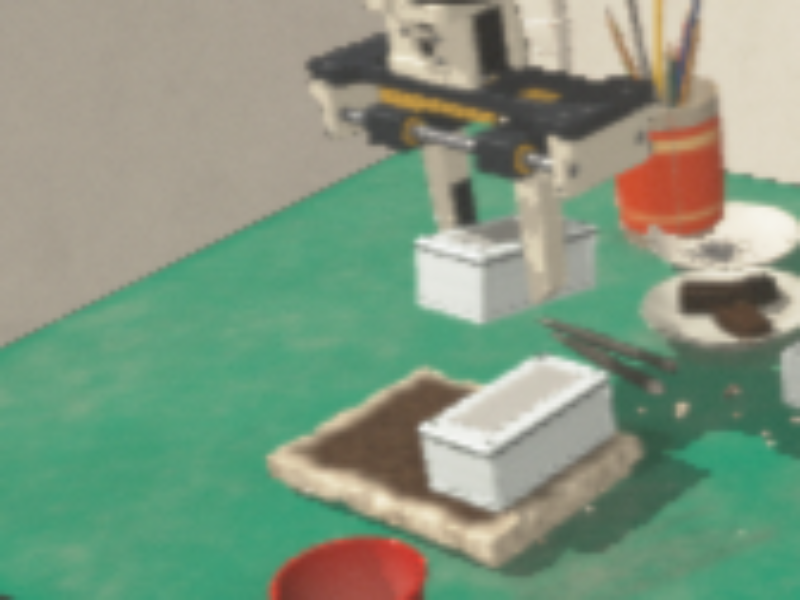

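Run:
```python
from h import *
meas(12); go()
```

```text
meas F,Tx,Ty [ 0.121  0.304 -4.383  0.021  0.034] sd [0.422 0.025]
t 22.25 tcp [0.6559 0.2355 0.0767] phi -0.0493 tilt 0.0 F [-0.1  0.5 -4.8] T [ 0.02  -0.061  0.024] Ty 0.06 open 0.0477 gf 25.0
```

```bash
cat >> h.py <<'E'
def pitchfit(crop,off,sc,tool,ph):
    """crop pixels of corners: near-right-top, far-right-top, near-left-top, near-right-bottom"""
    from scipy.optimize import least_squares
    uv=np.array(crop)/sc+off; L=np.array([[-.048,-.024,.038],[.048,-.024,.038],[-.048,.024,.038],[-.048,-.024,0]])
    f=lambda p:(proj("scene",(L-[0,0,.028])@(R.from_euler("z",ph)*R.from_euler("y",p[3])).as_matrix().T+p[:3])-uv).ravel()
    r=least_squares(f,[*tool[:2],tool[2]+.019,0]); print("pitch deg (+ = far end down)",np.degrees(r.x[3]).round(1),r.x.round(3),"rms px",np.sqrt((r.fun**2).mean()).round(2))
E
python3 - <<'E'
from h import *
pitchfit([(485,262),(598,230),(415,240),(485,322)],(80,70),800/168,(.656,.2355,.0765),-.049)
# W2 on the tile, as a check
pitchfit([(495,450),(610,378),(420,430),(495,510)],(80,70),800/168,(.567,.168,.031),-.049)
E
```

```text
pitch deg (+ = far end down) 11.5 [0.672 0.243 0.091 0.201] rms px 0.51
pitch deg (+ = far end down) 2.0 [0.593 0.181 0.038 0.035] rms px 0.6
```

Call:
{"api": "play_rows", "payload": {
  "increments": "-2 0 30 0 0.3;-2 0 40 0 0.3;-2 0 46 0 0.3;-2 0 51 0 0.3;-2 0 54 0 0.3;-3 0 57 0 0.3;-5 0 57 0 0.3;-6 0 57 0 0.3;-6 0 57 0 0.3",
  "force": 8
}}

```text
t: 23.15
tool_pos: [0.6525, 0.2361, 0.0222]
orientation: [-3.139, 0.078, -0.009]
force: [5.6, -0.5, 2.5]
opening: 0.0479
gripper_force: 8.0
```

Run:
```python
from h import *
go()
cv2.imwrite("pics/s9.png",cv2.resize(robot.read_camera("scene")[90:218,100:268],(800,600)))
```

```text
t 23.15 tcp [0.6525 0.2361 0.0222] phi -0.0496 tilt 0.34 F [ 5.6 -0.5  2.5] T [-0.115 -0.839  0.015] Ty 0.844 open 0.0479 gf 8.0
```

View pics/s9.png

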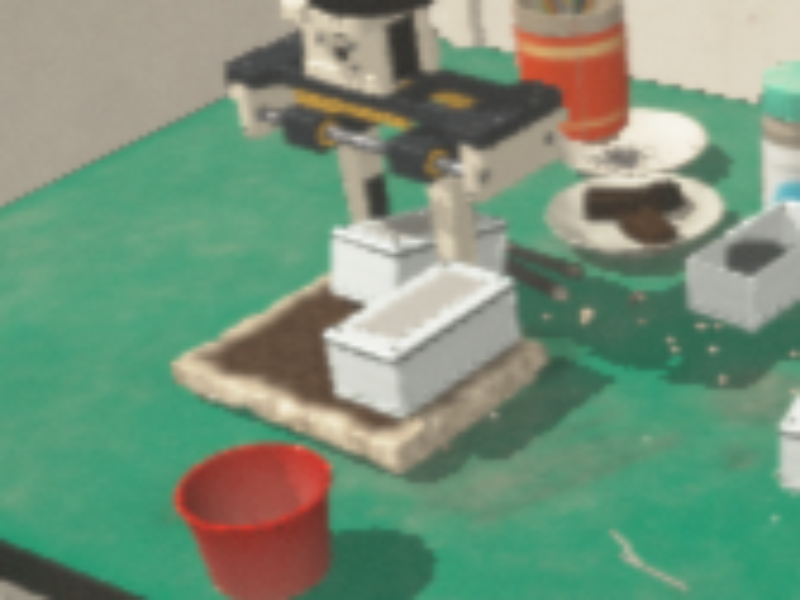

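Call:
{"api": "play_rows", "payload": {
  "increments": "0 0 0 0 0.3;0 0 0 0 0.3;0 0 -25 0 0.3;0 0 -55 0 0.3;0 0 -65 0 0.3;0 0 -65 0 0.3",
  "force": 25
}}

```text
t: 23.8
tool_pos: [0.6514, 0.2363, 0.0871]
orientation: [-3.139, 0.077, -0.006]
force: [-0.2, 0.3, -3.0]
opening: 0.0479
gripper_force: 25.0
```

```bash
cat >> h.py <<'E'
def tiltfit(q="weight_a"):
    """pitch of the held tin from hulls of its regions in both pictures"""
    s=robot.read_state(); M=R.from_rotvec(s["orientation"]).as_matrix(); ph=np.arctan2(M[1,0],M[0,0]); p=s["tool_pos"]
    H={}
    for n in("top","scene"):
        robot.read_camera(n); m=region(n,q,p,p[2]+.01)
        if m is not None: H[n]=cv2.convexHull(cv2.findNonZero(m.astype(np.uint8)))
    C=np.array([[a,b,c] for a in(-.048,.048) for b in(-.024,.024) for c in(0,.038)]); S=4
    I={n:cv2.fillConvexPoly(np.zeros((384*S,512*S),np.uint8),((h.reshape(-1,2)+.5)*S).astype(np.int32),1) for n,h in H.items()}
    def cost(v,ns):
        W=(C-[v[0],0,v[1]])@(R.from_euler("z",ph)*R.from_euler("y",v[2])).as_matrix().T+p+[0,v[3],.019]; e=0
        for n in ns:
            im=cv2.fillConvexPoly(np.zeros((384*S,512*S),np.uint8),cv2.convexHull(((proj(n,W)+.5)*S).astype(np.int32)),1)
            e+=1-(im&I[n]).sum()/(im|I[n]).sum()
        return e/len(ns)
    for ns in [[n] for n in I]+([list(I)] if len(I)>1 else []):
        best=min((minimize(cost,[0,.028,t0,0],args=(ns,),method="Nelder-Mead",options=dict(initial_simplex=np.array([0,.028,t0,0])+np.vstack([np.zeros(4),np.diag([.006,.006,.15,.006])]),maxiter=200)) for t0 in(-.3,0,.3)),key=lambda r:r.fun)
        print(ns,"pitch deg (+ far end down)",np.degrees(best.x[2]).round(1),"dx,pivot,dy",best.x[[0,1,3]].round(4),"cost",round(best.fun,3))
E
python3 - <<'E'
from h import *
meas(10); tiltfit(); go((.5685,.256,.085,-.05))
E
```

```text
meas F,Tx,Ty [ 0.099  0.106 -4.589  0.048 -0.082] sd [0.568 0.029]
['top'] pitch deg (+ far end down) 42.1 dx,pivot,dy [-0.0101  0.0345 -0.0042] cost 0.566
['scene'] pitch deg (+ far end down) 15.4 dx,pivot,dy [-0.0055  0.0242  0.0008] cost 0.06
['top', 'scene'] pitch deg (+ far end down) 15.7 dx,pivot,dy [-0.0012  0.0232 -0.0019] cost 0.345
t 24.5 tcp [0.6499 0.2357 0.0846] phi -0.0494 tilt 0.0 F [-0.2 -0.1 -3.9] T [ 0.005  0.071 -0.008] Ty -0.071 open 0.048 gf 25.0
(0.5685, 0.256, 0.085, -0.05) -> [-82.3 -16.2  -0.4] yaw 0.0
```

Call:
{"api": "play_rows", "payload": {
  "increments": "-32 585 -20 -3.8 0.3;-32 585 -20 -3.8 0.3;-32 585 -20 -3.8 0.3;-32 585 -20 -3.8 0.3;-32 585 -20 -3.8 0.3;-32 585 -20 -3.8 0.3;-32 585 -20 -3.8 0.3;-32 585 -20 -3.8 0.3;-32 585 -20 -3.8 0.3;-32 585 -20 -3.8 0.3;-32 585 -20 -3.8 0.3;-32 585 -20 -3.8 0.3;-32 585 -20 -3.8 0.3;-32 585 10 -3.8 0.3;-32 585 40 -3.8 0.3;-32 585 55 -3.8 0.3;-32 585 60 -3.8 0.3",
  "force": 25
}}

```text
t: 26.2
tool_pos: [0.5874, -0.3453, 0.022]
orientation: [-3.139, -0.027, 0.006]
force: [-6.1, 2.7, 6.3]
opening: 0.0482
gripper_force: 25.0
```

Run:
```python
from h import *
robot.read_camera("top"); go((.5888,-.3466,.012,.0176))
```

```text
t 26.25 tcp [ 0.5881 -0.3458  0.023 ] phi 0.0174 tilt 0.18 F [-0.3 -1.3 -3.6] T [ 0.028  0.109 -0.017] Ty -0.108 open 0.0479 gf 25.0
(0.5888, -0.3466, 0.012, 0.0176) -> [ 0.7  0.9 11. ] yaw -0.0
```

Call:
{"api": "play_rows", "payload": {
  "increments": "0 0 4 0 0.3;0 0 7 0 0.3;0 0 10 0 0.3;0 0 12 0 0.3;0 0 14 0 0.3;0 0 14 0 0.3",
  "force": 8
}}

```text
t: 26.85
tool_pos: [0.5892, -0.3475, 0.0107]
orientation: [3.141, 0.026, 0.001]
force: [-2.3, -1.3, 0.1]
opening: 0.0478
gripper_force: 8.0
```

Run:
```python
from h import *
go()
```

```text
t 26.85 tcp [ 0.5892 -0.3475  0.0107] phi 0.0166 tilt 0.06 F [-2.3 -1.3  0.1] T [-0.318  0.336 -0.077] Ty -0.341 open 0.0478 gf 8.0
```

Call:
{"api": "play_rows", "payload": {
  "increments": "0 0 1 0 0.3;0 0 2 0 0.3;0 0 3 0 0.3;0 0 3 0 0.3"
}}

```text
t: 27.25
tool_pos: [0.5896, -0.3473, 0.0088]
orientation: [3.141, 0.027, 0.001]
force: [-5.2, 0.3, 7.5]
opening: 0.0484
gripper_force: 8.0
```

Run:
```python
from h import *
go()
```

```text
t 27.25 tcp [ 0.5896 -0.3473  0.0088] phi 0.0169 tilt 0.06 F [-5.2  0.3  7.5] T [ 0.02   0.859 -0.007] Ty -0.858 open 0.0484 gf 8.0
```

Call:
{"api": "play_rows", "payload": {
  "increments": "0 0 -1 0 -0.29;0 0 -1 0 -0.29;0 0 -2 0 -0.29;0 0 -45 0 -0.29;0 0 -90 0 -0.29;58 -293 -90 -11.6 -1;58 -293 -90 -11.6 -1;58 -293 -90 -11.6 -1;58 -293 -90 -11.6 -1;58 -293 -90 -11.6 -1;58 -293 -90 -11.6 -1;58 -293 -90 -11.6 -1;58 -293 -58 -11.6 -1;58 -293 -58 -11.6 -1;58 -293 -58 -11.6 -1"
}}

```text
t: 28.75
tool_pos: [0.6409, -0.0533, 0.0647]
orientation: [-3.122, -0.343, 0.004]
force: [0.2, -0.1, -0.5]
opening: 0.0928
gripper_force: 0.0
```

Run:
```python
from h import *
robot.read_camera("top"); robot.read_camera("scene")
for p,z0 in [((.567,.168,-.05),.022),((.589,-.347,.017),.006),((.643,-.0535,.2),0)]:
    for n in("top","scene"):
        m=region(n,"weight_a",p,z0+.019)
        if m is not None: print(n,[a.round(4).tolist() for a in fit({n:m},(.096,.048,.038),p,z0)])
go((.643,-.0535,.007,.22))
```

```text
top [[0.5742, 0.1673, -0.0469], 0.0392]
scene [[0.5764, 0.167, -0.0475], 0.0421]
top [[0.5887, -0.3474, 0.0001], 0.0656]
scene [[0.5881, -0.3472, 0.0164], 0.0331]
top [[0.6425, -0.0552, 0.12], 0.5472]
scene [[0.6427, -0.054, 0.2299], 0.0499]
t 29.15 tcp [ 0.6425 -0.0534  0.0664] phi 0.2191 tilt 0.06 F [-0.5  0.1 -0.3] T [0.024 0.018 0.008] Ty -0.012 open 0.093 gf 0.0
(0.643, -0.0535, 0.007, 0.22) -> [ 0.4  0.2 59.4] yaw -0.1
```

Call:
{"api": "play_rows", "payload": {
  "increments": "0 0 35 0 -1;0 0 58 0 -0.5;0 0 59 0 0.3;0 0 59 0 0.3;0 0 59 0 0.3;0 0 59 0 0.3;0 0 59 0 0.3;0 0 59 0 0.3;0 0 59 0 0.3;0 0 59 0 0.3;0 0 30 0 0.3;0 0 -10 0 0.3;0 0 -35 0 0.3;0 0 -35 0 0.3;0 0 -35 0 0.3",
  "force": 25
}}

```text
t: 30.65
tool_pos: [0.6417, -0.0529, 0.0997]
orientation: [-3.123, -0.344, 0.001]
force: [-0.1, 0.5, -4.9]
opening: 0.0477
gripper_force: 24.9
```

Run:
```python
from h import *
meas(8); go((.485,.236,.10,-.05),(.485,.236,.022,-.05))
```

```text
meas F,Tx,Ty [ 0.178 -0.07  -4.611  0.012 -0.042] sd [0.659 0.025]
t 31.05 tcp [ 0.6415 -0.0529  0.0995] phi 0.2194 tilt 0.09 F [-0.1  0.  -3.5] T [-0.03   0.047  0.009] Ty -0.053 open 0.0476 gf 24.9
(0.485, 0.236, 0.1, -0.05) -> [-8.990e+01 -3.161e+02 -1.000e-01] yaw 15.4
(0.485, 0.236, 0.022, -0.05) -> [ -89.8 -316.    77.9] yaw 15.4
```

Call:
{"api": "play_rows", "payload": {
  "increments": "-90 -316 -15 15.4 0.3;-90 -316 -15 15.4 0.3;-90 -316 -15 15.4 0.3;-90 -316 -15 15.4 0.3;-90 -316 -15 15.4 0.3;-90 -316 -15 15.4 0.3;-90 -316 -15 15.4 0.3;-90 -316 -5 15.4 0.3;-90 -316 30 15.4 0.3;-90 -316 60 15.4 0.3;-90 -316 70 15.4 0.3;-90 -316 73 15.4 0.3;-90 -316 76 15.4 0.3;-90 -316 79 15.4 0.3;-90 -316 81 15.4 0.3;-88 -316 81 15.4 0.3;-87 -316 81 15.4 0.3",
  "force": 8
}}

```text
t: 32.75
tool_pos: [0.4878, 0.2356, 0.0208]
orientation: [3.139, -0.078, -0.004]
force: [-9.9, -3.8, 5.8]
opening: 0.0477
gripper_force: 8.0
```

Run:
```python
from h import *
go()
```

```text
t 32.75 tcp [0.4878 0.2356 0.0208] phi -0.0499 tilt 0.16 F [-9.9 -3.8  5.8] T [-0.659  1.742 -0.026] Ty -1.707 open 0.0477 gf 8.0
```

Call:
{"api": "play_rows", "payload": {
  "increments": "-3 0 0 0 0.3;-3 0 0 0 0.3;-3 0 -25 0 0.3;-3 0 -55 0 0.3;-3 0 -60 0 0.3;-3 0 -60 0 0.3",
  "force": 25
}}

```text
t: 33.35
tool_pos: [0.487, 0.237, 0.0811]
orientation: [-3.139, 0.078, -0.006]
force: [-0.2, 0.2, -4.5]
opening: 0.0477
gripper_force: 25.0
```

Run:
```python
from h import *
meas(10); tiltfit(); go((.655,.236,.085,-.05),(.651,.236,.02,-.05))
```

```text
meas F,Tx,Ty [-1.570e-01 -1.160e-01 -4.583e+00  3.800e-02 -4.000e-03] sd [0.449 0.033]
['scene'] pitch deg (+ far end down) -16.0 dx,pivot,dy [ 0.0088  0.022  -0.0024] cost 0.049
t 34.05 tcp [0.4854 0.2366 0.0796] phi -0.0494 tilt 0.0 F [ 0.2  0.2 -5.3] T [ 0.036 -0.006  0.019] Ty 0.004 open 0.0482 gf 25.0
(0.655, 0.236, 0.085, -0.05) -> [169.4  -7.7  -5.4] yaw 0.0
(0.651, 0.236, 0.02, -0.05) -> [165.4  -7.6  59.6] yaw 0.0
```

Call:
{"api": "play_rows", "payload": {
  "increments": "168 -8 -6 0 0.3;168 -8 -6 0 0.3;168 -8 -6 0 0.3;168 -8 -6 0 0.3;168 -8 10 0 0.3;168 -8 25 0 0.3;168 -8 35 0 0.3;168 -8 45 0 0.3;168 -8 52 0 0.3;168 -8 57 0 0.3;167 -8 60 0 0.3;165 -8 61 0 0.3;163 -8 61 0 0.3;163 -8 61 0 0.3",
  "force": 8
}}

```text
t: 35.45
tool_pos: [0.6503, 0.237, 0.0207]
orientation: [-3.14, 0.077, -0.008]
force: [6.5, -1.3, 4.3]
opening: 0.0476
gripper_force: 8.0
```

Call:
{"api": "play_rows", "payload": {
  "increments": "3 0 0 0 0.3;3 0 0 0 0.3;3 0 -25 0 0.3;3 0 -55 0 0.3;3 0 -65 0 0.3;3 0 -65 0 0.3",
  "force": 25
}}

```text
t: 36.05
tool_pos: [0.6519, 0.237, 0.085]
orientation: [-3.14, 0.077, -0.003]
force: [0.8, 0.4, -4.5]
opening: 0.0478
gripper_force: 25.0
```

Run:
```python
from h import *
meas(10); tiltfit(); go((.569,.259,.085,-.05))
```

```text
meas F,Tx,Ty [-0.116  0.138 -4.461  0.007 -0.021] sd [0.4   0.033]
['top'] pitch deg (+ far end down) 2.9 dx,pivot,dy [-0.0226  0.0421 -0.0057] cost 0.35
['scene'] pitch deg (+ far end down) 11.5 dx,pivot,dy [-0.0249  0.0227  0.0052] cost 0.041
['top', 'scene'] pitch deg (+ far end down) 12.1 dx,pivot,dy [-0.0178  0.0201 -0.0011] cost 0.208
t 36.75 tcp [0.6517 0.2364 0.0837] phi -0.0494 tilt 0.01 F [-0.2 -0.1 -4.6] T [ 0.061  0.042 -0.022] Ty -0.044 open 0.0477 gf 25.0
(0.569, 0.259, 0.085, -0.05) -> [-83.7 -18.5  -1.4] yaw 0.0
```

Call:
{"api": "play_rows", "payload": {
  "increments": "2 0 30 0 0.3;2 0 45 0 0.3;2 0 54 0 0.3;2 0 60 0 0.3;0 0 63 0 0.3;-3 0 64 0 0.3;-6 0 64 0 0.3;-8 0 64 0 0.3;-8 0 64 0 0.3",
  "force": 6
}}

```text
t: 37.65
tool_pos: [0.6448, 0.2372, 0.0216]
orientation: [-3.14, 0.077, -0.005]
force: [2.1, -0.8, 3.7]
opening: 0.0481
gripper_force: 6.0
```

Call:
{"api": "play_rows", "payload": {
  "increments": "4 0 0 0 0.3;4 0 0 0 0.3;4 0 -25 0 0.3;20 0 -55 0 0.3;60 -5 -70 0 0.3;70 -5 -70 0 0.3;70 -5 -70 0 0.3",
  "force": 25
}}

```text
t: 38.35
tool_pos: [0.7146, 0.238, 0.0892]
orientation: [3.141, -0.079, -0.001]
force: [-0.2, -0.6, -4.8]
opening: 0.048
gripper_force: 25.0
```

Run:
```python
from h import *
meas(10); tiltfit(); go((.569,.259,.085,-.05))
```

```text
meas F,Tx,Ty [ 0.163  0.215 -4.584  0.031 -0.054] sd [0.402 0.041]
['top'] pitch deg (+ far end down) -14.8 dx,pivot,dy [-0.0433  0.7208  0.1969] cost 0.389
['scene'] pitch deg (+ far end down) 9.3 dx,pivot,dy [-0.0357  0.0269  0.0134] cost 0.071
['top', 'scene'] pitch deg (+ far end down) 11.4 dx,pivot,dy [-0.0138  0.02   -0.0039] cost 0.415
t 39.05 tcp [0.7137 0.2384 0.0898] phi -0.0494 tilt 0.01 F [ 0.2 -0.5 -4.1] T [0.    0.054 0.001] Ty -0.054 open 0.0478 gf 25.0
(0.569, 0.259, 0.085, -0.05) -> [-145.6  -13.5    4.7] yaw 0.0
```

Call:
{"api": "play_rows", "payload": {
  "increments": "-152 -12 -6 0 0.3;-152 -12 -6 0 0.3;-152 -12 -6 0 0.3;-152 -12 -6 0 0.3;-152 -12 20 0 0.3;-152 -12 40 0 0.3;-152 -12 50 0 0.3;-152 -12 56 0 0.3;-152 -12 61 0 0.3;-152 -12 64 0 0.3;-152 -12 66 0 0.3;-152 -12 66 0 0.3",
  "force": 8
}}

```text
t: 40.25
tool_pos: [0.5643, 0.258, 0.0258]
orientation: [-3.14, 0.078, -0.005]
force: [-2.0, -1.8, 5.5]
opening: 0.0483
gripper_force: 8.0
```

Run:
```python
from h import *
go()
```

```text
t 40.25 tcp [0.5643 0.258  0.0258] phi -0.0495 tilt 0.18 F [-2.  -1.8  5.5] T [-0.326  0.497 -0.032] Ty -0.481 open 0.0483 gf 8.0
```

Call:
{"api": "play_rows", "payload": {
  "increments": "0 0 1 0 0.3;0 0 3 0 0.3;0 0 3 0 0.3;0 0 0 0 -0.33;0 0 0 0 -0.33;0 0 -1 0 -0.33;0 0 -45 0 -0.33;0 60 -90 0 -0.33;0 90 -90 0 -0.33;-60 90 -90 0 -0.33;-100 90 -90 0 -0.33;-130 90 -90 0 -0.33",
  "force": 8
}}

```text
t: 41.45
tool_pos: [0.4256, 0.1738, 0.113]
orientation: [3.141, -0.079, -0.002]
force: [-0.4, -0.4, 0.3]
opening: 0.0618
gripper_force: 0.0
```

Run:
```python
from h import *
robot.read_camera("top"); robot.read_camera("scene")
for p,z0 in [((.574,.167,-.05),.022),((.570,.258,-.05),.022),((.589,-.347,.017),.006)]:
    r={}
    for n in("top","scene"):
        m=region(n,"weight_a",p,z0+.019)
        if m is not None: r[n]=m; print(p,n,[a.round(4).tolist() for a in fit({n:m},(.096,.048,.038),p,z0)])
go((.574,.167,.10,-.05),(.574,.167,.031,-.05))
```

```text
(0.574, 0.167, -0.05) top [[0.5743, 0.1672, -0.0366], 0.0359]
(0.574, 0.167, -0.05) scene [[0.5769, 0.1675, 0.0062], 0.0426]
(0.57, 0.258, -0.05) top [[0.5778, 0.2568, -0.0478], 0.3794]
(0.57, 0.258, -0.05) scene [[0.5859, 0.2512, 0.4283], 0.2238]
(0.589, -0.347, 0.017) top [[0.5867, -0.3476, 0.018], 0.0771]
(0.589, -0.347, 0.017) scene [[0.5879, -0.347, 0.0045], 0.0424]
t 41.85 tcp [0.4294 0.1744 0.1139] phi -0.0497 tilt 0.03 F [0.1 0.5 0.5] T [ 0.     0.03  -0.008] Ty -0.03 open 0.0617 gf 0.0
(0.574, 0.167, 0.1, -0.05) -> [144.8   0.2  14. ] yaw 0.0
(0.574, 0.167, 0.031, -0.05) -> [144.8   0.2  83. ] yaw 0.0
```

Call:
{"api": "play_rows", "payload": {
  "increments": "145 0 0 0 -0.33;145 0 0 0 -0.33;145 0 0 0 -0.33;145 0 0 0 -0.33;145 0 0 0 -0.33;145 0 40 0 -0.33;145 0 75 0 -0.33;145 0 83 0 0.3;145 0 83 0 0.3;145 0 83 0 0.3;145 0 83 0 0.3;145 0 83 0 0.3;145 0 75 0 0.3;145 0 68 0 0.3;145 0 68 0 0.3;145 0 68 0 0.3",
  "force": 25
}}

```text
t: 43.45
tool_pos: [0.5736, 0.1673, 0.0464]
orientation: [-3.14, 0.078, -0.002]
force: [0.1, -0.6, -5.0]
opening: 0.048
gripper_force: 25.0
```

Run:
```python
from h import *
go(); meas(20)
m=region("scene","weight_a",(.570,.258),.041) if robot.read_camera("scene") is not None else None
if m is not None: print([a.round(4).tolist() for a in fit({"scene":m},(.096,.048,.038),(.57,.258,-.05),.022)])
go()
```

```text
t 43.45 tcp [0.5736 0.1673 0.0464] phi -0.0494 tilt 0.07 F [ 0.1 -0.6 -5. ] T [0.006 0.017 0.011] Ty -0.018 open 0.048 gf 25.0
meas F,Tx,Ty [-0.148 -0.115 -4.272  0.036  0.038] sd [0.495 0.03 ]
[[0.5726, 0.2698, 0.4277], 0.1757]
t 44.55 tcp [0.5731 0.1672 0.0456] phi -0.0494 tilt 0.0 F [ 0.4  0.4 -4.5] T [ 0.034 -0.027 -0.052] Ty 0.025 open 0.0483 gf 25.0
```

Call:
{"api": "play_rows", "payload": {
  "increments": "0 0 8 0 0.3;0 0 13 0 0.3;0 0 15 0 0.3;0 0 15.5 0 0.3;0 0 15.5 0 -0.33;0 0 15.5 0 -0.33;0 0 12 0 -0.33;0 0 -30 0 -0.33;0 0 -60 0 -0.33;-30 50 -60 0 -0.33;-50 100 -60 0 -0.33;-70 145 -60 0 -0.33;-70 175 -60 0 -0.33",
  "force": 25
}}

```text
t: 45.85
tool_pos: [0.4928, -0.0055, 0.1058]
orientation: [3.14, -0.077, -0.0]
force: [0.6, 0.1, -0.7]
opening: 0.0619
gripper_force: 0.0
```

Run:
```python
from h import *
robot.read_camera("top"); robot.read_camera("scene")
for p,z0 in [((.574,.167,-.05),.022),((.572,.258,-.05),.022)]:
    for n in("top","scene"):
        m=region(n,"weight_a",p,z0+.019)
        if m is not None: print(p,n,[a.round(4).tolist() for a in fit({n:m},(.096,.048,.038),p,z0)])
go((.574,.258,.10,-.05),(.574,.258,.031,-.05))
```

```text
(0.574, 0.167, -0.05) top [[0.5764, 0.1676, -0.0431], 0.4182]
(0.574, 0.167, -0.05) scene [[0.5748, 0.1675, -0.0179], 0.07]
(0.572, 0.258, -0.05) top [[0.5752, 0.2566, -0.0477], 0.0453]
(0.572, 0.258, -0.05) scene [[0.5765, 0.2581, 0.0027], 0.0635]
t 46.15 tcp [ 0.4951 -0.0033  0.106 ] phi -0.0491 tilt 0.05 F [ 0.1  0.  -0.1] T [-0.003 -0.024 -0.019] Ty 0.024 open 0.0619 gf 0.0
(0.574, 0.258, 0.1, -0.05) -> [  66.  -264.9    6.1] yaw 0.1
(0.574, 0.258, 0.031, -0.05) -> [  66.  -264.9   75.1] yaw 0.1
```

Call:
{"api": "play_rows", "payload": {
  "increments": "67 -264 0 0 -0.33;67 -264 0 0 -0.33;67 -264 0 0 -0.33;67 -264 0 0 -0.33;67 -264 0 0 -0.33;67 -264 0 0 -0.33;67 -264 0 0 -0.33;67 -264 40 0 -0.33;67 -264 68 0 -0.33;67 -264 75 0 0.3;67 -264 75 0 0.3;67 -264 75 0 0.3;67 -264 75 0 0.3;67 -264 75 0 0.3;67 -264 68 0 0.3;67 -264 60 0 0.3;67 -264 60 0 0.3;67 -264 60 0 0.3",
  "force": 25
}}

```text
t: 47.95
tool_pos: [0.5751, 0.2564, 0.0465]
orientation: [-3.14, 0.078, -0.002]
force: [0.8, -0.4, -4.5]
opening: 0.0478
gripper_force: 25.0
```

Run:
```python
from h import *
go(); meas(20); go()
```

```text
t 47.95 tcp [0.5751 0.2564 0.0465] phi -0.0494 tilt 0.09 F [ 0.8 -0.4 -4.5] T [ 0.017  0.009 -0.031] Ty -0.009 open 0.0478 gf 25.0
meas F,Tx,Ty [-0.14   0.15  -4.502  0.041 -0.028] sd [0.42  0.023]
t 48.95 tcp [0.5745 0.2562 0.0457] phi -0.0494 tilt 0.0 F [-0.8 -0.2 -4.8] T [0.061 0.041 0.007] Ty -0.044 open 0.048 gf 25.0
```

Call:
{"api": "play_rows", "payload": {
  "increments": "0 0 8 0 0.3;0 0 13 0 0.3;0 0 15 0 0.3;0 0 15.5 0 0.3;0 0 15.5 0 -0.33;0 0 15.5 0 -0.33;0 0 12 0 -0.33;0 0 -30 0 -0.33;0 0 -70 0 -0.33;-30 50 -90 0 -0.33;-50 100 -90 0 -0.33;-70 150 -90 0 -0.33;-70 200 -90 0 -0.33;-70 250 -90 0 -0.33;-70 270 -90 0 -0.33;-70 270 -90 0 -0.33",
  "force": 25
}}

```text
t: 50.55
tool_pos: [0.4914, -0.0141, 0.1365]
orientation: [3.139, -0.085, 0.003]
force: [-0.0, -0.4, 1.4]
opening: 0.0619
gripper_force: 0.0
```

Run:
```python
from h import *
robot.read_camera("top"); robot.read_camera("scene")
for p,z0 in [((.574,.167,-.05),.022),((.575,.257,-.05),.022),((.588,-.347,.017),.006)]:
    for n in("top","scene"):
        m=region(n,"weight_a",p,z0+.019)
        if m is not None: print(p,n,[a.round(4).tolist() for a in fit({n:m},(.096,.048,.038),p,z0)])
for n in("cup","bangle"): print(n,[(round(d["conf"],2),np.round(d["centre"],3)) for d in robot.landmark_of("top",n)+robot.landmark_of("scene",n)])
go()
```

```text
(0.574, 0.167, -0.05) top [[0.5762, 0.1705, -0.0255], 0.4281]
(0.574, 0.167, -0.05) scene [[0.5749, 0.1663, -0.0302], 0.0521]
(0.575, 0.257, -0.05) top [[0.576, 0.2557, -0.062], 0.0311]
(0.575, 0.257, -0.05) scene [[0.5773, 0.2579, 0.0875], 0.1105]
(0.588, -0.347, 0.017) top [[0.588, -0.347, 0.0168], 0.0739]
(0.588, -0.347, 0.017) scene [[0.5879, -0.3484, -0.0018], 0.0404]
cup [(0.42, array([ 0.418,  0.142, -0.001])), (0.88, array([ 0.416,  0.145, -0.001]))]
bangle [(0.88, array([ 0.427, -0.271,  0.   ])), (0.7, array([ 0.429, -0.27 ,  0.001]))]
t 51.15 tcp [ 0.4912 -0.0095  0.1356] phi -0.0485 tilt 0.01 F [ 0.   0.1 -0.8] T [ 0.09  -0.019  0.012] Ty 0.014 open 0.0615 gf 0.0
```

```bash
python3 -c "
from plant import robot
print(robot.close_job())"
```

```text
the job is handed in; nothing more can be done
None
```

I handed the job in at about 51 s with all three weights set down and released: the one with the loose core (W3, nearest the cup) is in the tray, and the two that felt solid (W1, farthest back, and W2, nearest the tray) are on the kiln tile. Neither the cup nor the bangle moved. W1's tilt away from the robot reached only about 12°; I call it solid from the other tilt (about 16°) and a final level check.

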